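# Hold a resin specimen block in a squareness gauge

## Task

Check the trimmed amber resin block on the squareness fixture: first pick up the blue and white scraper block and, with it and not with the fingers, sweep all three resin offcuts off the fixture's plate onto the worktop, then stand the scraper on the worktop clear of the plate. Then take the resin block, stand it flat on the swept plate and press it into the corner, square and flush against both steel stops at once so that it pushes both spring gauge tips in. Finish while still gripping it and holding it pressed firmly against both stops, with the things around left where they are and nothing dropped on the floor.

Things in the scene. Friction and masses are not known exactly. Their poses are not given: they have to be found in the camera images.
- fixture: fixed squareness fixture: aluminium plate 170 x 170 mm, 12 mm thick. Origin: centre of its underside, at worktop height; x points to the back stop, y away from the right stop, z up. Open at its -x (front) and +y (left) edges, where things can be swept off. Stops and gauges on it reach 30 mm above the worktop, so fingertips above 32 mm clear them. Ground smooth: resin slides on it with friction of about 0.3
- back_stop: dark steel bar 12 mm thick, 82 mm long and 14 mm high, standing on the plate (its top 26 mm above the worktop). Its flat inner face is the plane x = +30 mm of the fixture frame, looking to -x, from y = -24 to +58 mm. Origin: the foot of the seat corner
- right_stop: the same bar at a right angle to the first: its flat inner face is the plane y = -30 mm of the fixture frame, looking to +y, from x = +24 to -58 mm. Origin: the foot of the seat corner; its own x axis points away from the seat
- seat_corner (a point): the corner in which the two stop faces would meet, on the plate's top: 30, -30, 12 mm in the fixture frame (the bars leave a 6 mm relief gap there). Axes as the fixture's
- back_gauge (a joint): dial gauge through the back stop: its sprung round tip (7 mm thick) stands 5 mm out of the stop's face, 20 mm from the seat corner and 8 mm above the plate. Value in m: 0 with the tip fully out, grows as the tip is pushed in (+x of the fixture); 0.005 when a face is flush with the stop. The spring pushes back with 1 N at first and 2 N when flush, so a block that is let go may be pushed off the stop. The case with the dial lies behind the stop
- right_gauge (a joint): the same gauge through the right stop, 20 mm from the seat corner, pushed in towards -y of the fixture
- block_centre (a point): centre of the loose amber resin block (a darker rock sliver shows faintly inside) with a paper label on top: 44 mm (its x) x 36 mm (its y) x 60 mm high (its z), about 0.12 kg, standing upright on the worktop. Either pair of its side faces may go to either stop. Gripped with the fingertips 21 mm or more above its underside, the fingers clear the stops
- scraper_centre (a point): centre of the loose scraper block, standing upright on the worktop: white lip below (22 mm thick along its x, 96 mm long along its y, 14 mm high), blue grip above it (20 mm thick, 90 mm long, up to 60 mm); 60 mm high (its z), about 0.13 kg. Its long side sweeps
- offcut_1_centre (a point): centre of a loose amber resin offcut, about 20 x 14 x 8 mm, 12 g, lying on the plate in front of the back stop; its highest point 21 mm above the worktop
- offcut_2_centre (a point): another offcut, about 21 x 12 x 9 mm, farther left on the plate
- offcut_3_centre (a point): another offcut, about 17 x 15 x 8 mm, farthest left on the plate. No offcut's centre lies nearer than 48 mm to the plane of the back stop's face, nor nearer than 16 mm to that of the right stop, nor more than 54 mm to the left of the fixture's middle
- slide_box: bystander: dark blue slide box 84 x 88 x 30 mm between the microscope and the balance; origin at the centre of its underside
- dropper: bystander: small brown dropper bottle, 35 mm thick, 92 mm high, behind the fixture; origin at the centre of its underside
- timer: bystander: white lab timer 70 x 64 x 16 mm lying on the worktop at the left; origin at the centre of its underside
There are look-alikes about, which are no part of the job. Of the things that look like the part that bears block_centre, the smallest one is meant.

How it is judged:
On the way, in this order (a step that is already met when the one before it is completed fails the run):
1. all three offcuts are off the plate while the scraper is in the grip and the resin block is still away from the plate ((height (world z) of offcut_1_centre below 0.0145 m or x of offcut_1_centre in the frame of fixture below -0.088 m or y of offcut_1_centre in the frame of fixture below -0.088 m or x of offcut_1_centre in the frame of fixture above 0.088 m or y of offcut_1_centre in the frame of fixture above 0.088 m) and (height (world z) of offcut_2_centre below 0.0145 m or x of offcut_2_centre in the frame of fixture below -0.088 m or y of offcut_2_centre in the frame of fixture below -0.088 m or x of offcut_2_centre in the frame of fixture above 0.088 m or y of offcut_2_centre in the frame of fixture above 0.088 m) and (height (world z) of offcut_3_centre below 0.0145 m or x of offcut_3_centre in the frame of fixture below -0.088 m or y of offcut_3_centre in the frame of fixture below -0.088 m or x of offcut_3_centre in the frame of fixture above 0.088 m or y of offcut_3_centre in the frame of fixture above 0.088 m) and contact force between the fingers and scraper above 1 N and horizontal distance between block_centre and fixture above 0.13 m), for 0.1 s.
2. the scraper stands released on the worktop beside the plate (height (world z) of scraper_centre between 0.005 and 0.035 m and contact force between the fingers and scraper below 0.1 N and linear speed of scraper below 0.03 m/s and (height (world z) of offcut_1_centre below 0.0145 m or x of offcut_1_centre in the frame of fixture below -0.088 m or y of offcut_1_centre in the frame of fixture below -0.088 m or x of offcut_1_centre in the frame of fixture above 0.088 m or y of offcut_1_centre in the frame of fixture above 0.088 m) and (height (world z) of offcut_2_centre below 0.0145 m or x of offcut_2_centre in the frame of fixture below -0.088 m or y of offcut_2_centre in the frame of fixture below -0.088 m or x of offcut_2_centre in the frame of fixture above 0.088 m or y of offcut_2_centre in the frame of fixture above 0.088 m) and (height (world z) of offcut_3_centre below 0.0145 m or x of offcut_3_centre in the frame of fixture below -0.088 m or y of offcut_3_centre in the frame of fixture below -0.088 m or x of offcut_3_centre in the frame of fixture above 0.088 m or y of offcut_3_centre in the frame of fixture above 0.088 m)), for 0.1 s.
At the end, for the whole second after the job is handed in: Gripped block (over 2 N) stands flat on the plate (3 degrees, 2 mm), square within 3.4 degrees, both gauge tips in by over 3.5 mm, over 1.5 N on each stop; offcuts off the plate; scraper upright and released on the worktop beside it (all of step 2 and angle between block_centre's own z axis and vertical below 0.05 rad and z of block_centre in the frame of fixture between 0.039 and 0.044 m and (angle between the x axis of block_centre and the x axis of fixture, either way round below 0.06 rad or angle between the y axis of block_centre and the x axis of fixture, either way round below 0.06 rad) and value of joint each of back_gauge, right_gauge above 0.0035 m and contact force between resin_block and back_stop above 1.5 N and contact force between resin_block and right_stop above 1.5 N and contact force between the fingers and resin_block above 2 N and linear speed of resin_block below 0.02 m/s and angle between scraper_centre's own z axis and vertical below 0.15 rad); the arm keeps its last pose, push and grip.
It fails at once if an offcut is pushed by the fingers instead of the scraper (contact force between the fingers and offcut_1 above 0.5 N or contact force between the fingers and offcut_2 above 0.5 N or contact force between the fingers and offcut_3 above 0.5 N).
It fails at once if an offcut, the scraper or the resin block falls to the floor (height (world z) of any of scraper_centre, block_centre, offcut_1_centre, offcut_2_centre, offcut_3_centre below -0.05 m).
It fails at once if the slide box, the dropper bottle or the timer is shifted (distance of any of slide_box, dropper, timer from where it was at the start of the episode above 0.015 m).
It also fails if it takes over 72 s, if anything falls off the work surface, if the arm or the gripper's body presses on something with over 40 N, if the wrist force passes 120 N, or if a joint passes its speed limit or range.

## Robot

A 6-joint arm with a two-finger parallel gripper is mounted at the origin on a cart in front of the work surface, level with it; the furniture and walls round the work are solid. World frame = base frame: x ahead of the robot, y to its left, z up, the work surface at z = 0. Lengths are in m, angles in rad, forces in N, time in s.
With the tool pointing down it reaches from about 0.35 to 1 m from the base axis. Payload 7.1 kg.
Tool frame: the origin (TCP) lies between the finger pads; the fingertips stand 22 mm ahead of it and the grasp point (between the pads) lies 3 mm ahead of it; z points along the fingers, y is the line along which they close (so a half turn about z gives the same grasp; the last joint's range is limited). The gripper opens to 85 mm and grips with 20 to 120 N. Pads are 22 mm wide; open, the fingers measure 114 mm over their backs; the gripper's body (76 mm by 85 mm) begins 54 mm behind the grasp point. The pads swing forward as they close: fully open they stand 13 mm farther back than shut.
Start: joints at [-1.234, 0.423, 1.63, -0, 1.089, -0.019], TCP at [0.218, -0.586, 0.253] pointing down, gripper open.
Joint ranges: [-3, 3], [-0.9, 2.11], [0.09, 2.58], [-1.31, 4.45], [0.11, 2.69], [-2.54, 2.54]. Speed limits (rad/s): [2.39, 2.39, 3.01, 3.14, 3.14, 3.14].

## Interface

Orientations are given as a rotation vector (axis times angle).
In Python, from rig import manip gives the robot as it stands. The module is installed in compiled form; this text tells all that it offers. Calls block until the motion is done:
- manip.move_to(position, orientation): joint-space move of the TCP to a pose.
- manip.servo_line(position, orientation=None, rate=0.15): straight line of the TCP; orientation=None keeps the orientation; rate is the mean speed in m/s.
- manip.set_joints(angles): joint-space move.
- manip.command_gripper(opening, f_grip=None): finger opening in m; f_grip is the grip in N (None keeps the last); returns when the fingers have stopped.
- manip.hold(seconds).
- manip.solve_ik(position, orientation): joint angles nearest the present ones, or None.
- manip.camera(name): name is "scene" or "top" or "wrist"; returns a dict with "image" (420x560x3 uint8, red, green, blue), "fx", "fy", "cx", "cy" (pixels), "cam_to_world" (4x4, takes a point from camera to world coordinates); the wrist camera has in their place "mount" (4x4, takes a point from camera to tool coordinates, whose origin is the TCP and whose axes are the flange's). Camera axes: x right, y down, z forward; pixel columns grow to the right and rows downward; lengths in m; the calibration is good to about 2 mm. The wrist camera is an equidistant fisheye: a pixel r from the principal point sees the ray r / f radians off the axis. A picture is of the moment at which its call begins: read the wrist's pose just before it. There is no depth.
A pose or a line that the arm cannot do raises manip.IKError and nothing moves.
- manip.sign_off(): hands the job in; it is judged then, once.
Readings, each from a call of its own:
- manip.get_time(): time.
- manip.get_joint_positions(): joint angles.
- manip.get_joint_vel(): joint speeds.
- manip.get_tau(): joint torques, N m.
- manip.get_position(): TCP position.
- manip.get_ee_rot(): TCP orientation.
- manip.get_contact_force(): force on the tool from outside, world axes, zero at the start.
- manip.get_torque(): the same for the moment, N m.
- manip.get_width(): finger opening in m.
- manip.get_grip_force(): force on a finger pad.
Only numpy, scipy, OpenCV 4.12 (cv2) and the standard library are available. Lean on these libraries where they do the work, as an engineer would, in place of code of your own. Each camera call takes 0.05 s, during which the arm holds its last target. There are 200 camera calls.

## Working session

There is one attempt and no reset: what is moved stays moved. The work goes in short steps, each a Python script; the robot and the scene stay as the last script left them, time stands still between calls to the robot, and variables do not carry over. Pictures are saved under pics/ and viewed, at most 10 in all, crops included, and the job is handed in when it is done.

```bash
mkdir -p pics; python3 - <<'E'
from rig import manip
import cv2,pickle,numpy as np
for n in("scene","top"):
    c=manip.camera(n); pickle.dump(c,open(n+".pkl","wb")); cv2.imwrite(f"pics/{n}0.png",cv2.resize(c["image"][:,:,::-1],(800,600),interpolation=cv2.INTER_CUBIC))
    print(n,c["fx"],c["fy"],c["cx"],c["cy"],np.round(c["cam_to_world"],4).tolist())
print(manip.get_time(),manip.get_ee_rot(),manip.get_contact_force())
E
```

```text
scene 409.8716765496018 409.8716765496018 279.4352562700766 209.02629506872674 [[-0.6937, -0.5385, 0.4782, -0.0608], [-0.7201, 0.5062, -0.4746, 0.62], [0.0135, -0.6736, -0.739, 0.9571], [0.0, 0.0, 0.0, 1.0]]
top 431.2600029385316 431.2600029385316 274.5635788593949 209.47139030577856 [[0.0287, -0.9955, 0.0907, 0.4341], [-0.9995, -0.0299, -0.0116, 0.0194], [0.0143, -0.0903, -0.9958, 1.292], [0.0, 0.0, 0.0, 1.0]]
0.1 [-3.09067308e+00 -5.55551267e-01  3.51129622e-04] [-0.14218877 -0.05802491 -0.12349935]
```

View pics/top0.png

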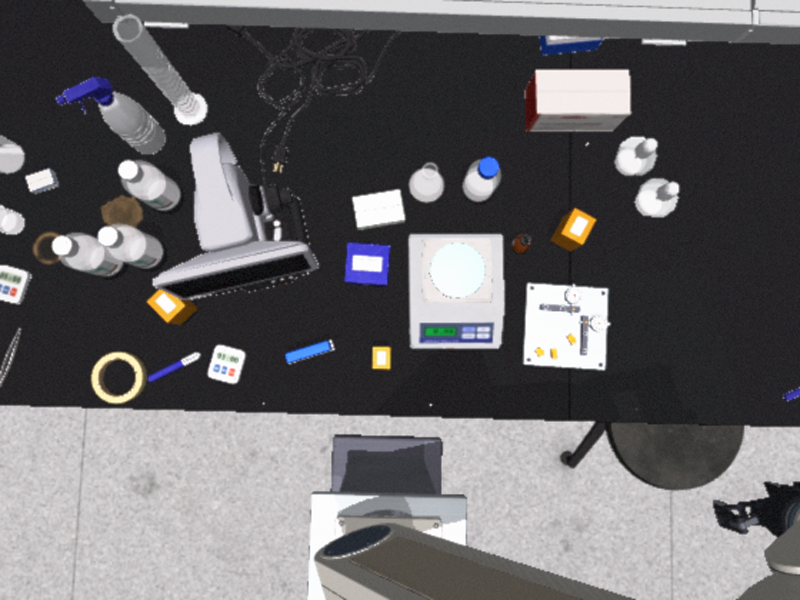

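View pics/scene0.png

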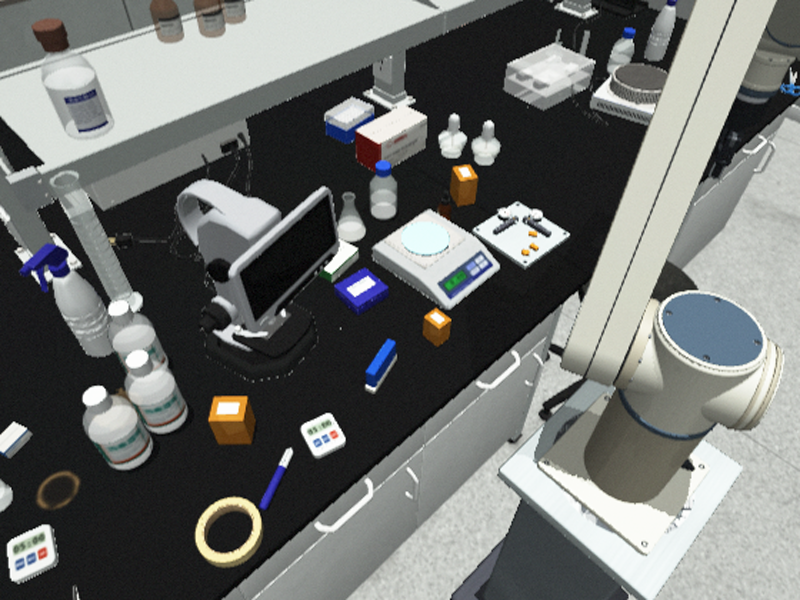

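The top view (800x600 display) shows three amber blocks with white labels: (381,357), (574,229) and (170,305). The one at (381,357) is clearly the smallest, so it is the one meant. The scraper is at (310,352). The fixture is at (566,327), with its offcuts at (539,352), (554,353) and (571,339). Next I'll measure these and confirm the block in an enlarged crop.

```bash
cat > h.py <<'E'
import numpy as np,cv2,pickle
from scipy.spatial.transform import Rotation as R
def ray(c,u,v):
    T=c["cam_to_world"]; d=T[:3,:3]@np.array([(u-c["cx"])/c["fx"],(v-c["cy"])/c["fy"],1]); return T[:3,3],d
def cast(c,pts,z):
    o=[]
    for u,v in np.reshape(pts,(-1,2)):
        p,d=ray(c,u,v); o.append(p+d*(z-p[2])/d[2])
    return np.array(o)
def blobs(mask,amin,n=9):
    cs,_=cv2.findContours(mask.astype(np.uint8)*255,cv2.RETR_EXTERNAL,cv2.CHAIN_APPROX_NONE)
    return [x for x in sorted(cs,key=cv2.contourArea,reverse=True) if cv2.contourArea(x)>=amin][:n]
def rect(c,cnt,z):
    P=cast(c,cnt.reshape(-1,2).astype(float),z)[:,:2].astype(np.float32)
    (x,y),(w,h),a=cv2.minAreaRect(P*1000)
    return np.round([x,y,w,h,a],1)
E
python3 - <<'E'
from h import *
T=pickle.load(open("top.pkl","rb")); im=T["image"]; hsv=cv2.cvtColor(im,cv2.COLOR_RGB2HSV); H,S,V=cv2.split(hsv)
am=(H>10)&(H<28)&(S>150)&(V>120)
for b in blobs(am,8): print("amber",b.reshape(-1,2).mean(0),rect(T,b,.06),rect(T,b,.018))
bl=(H>98)&(H<125)&(S>130)&(V>80)
for b in blobs(bl,40): print("blue",b.reshape(-1,2).mean(0),rect(T,b,.06))
pl=(S<40)&(V>150); pl[:, :362]=0; pl[:190]=0; pl[265:]=0; pl[:,435:]=0
for b in blobs(pl,500,2): print("plate",b.reshape(-1,2).mean(0),rect(T,b,.012))
im=im[:,:,::-1]
a=cv2.resize(im[185:265,190:290],(400,320),interpolation=cv2.INTER_CUBIC)
b=cv2.resize(im[185:265,350:450],(400,320),interpolation=cv2.INTER_CUBIC)
d=cv2.resize(im[140:200,380:430],(267,270)[0:2]);e=cv2.resize(im[190:240,95:145],(267,270))
S_=np.zeros((600,800,3),np.uint8);S_[:320,:400]=a;S_[:320,400:]=b;S_[325:595,:267]=d;S_[325:595,300:567]=e
cv2.imwrite("pics/crop1.png",S_)
E
```

```text
amber [404.4375 158.3125] [ 708.1 -369.    51.7   63.1   64. ] [ 717.4 -382.2   53.5   65.2   64. ]
amber [115.76363636 212.98181818] [524.7 457.7  61.4  49.6  47.8] [527.8 472.6  63.5  51.3  47.8]
amber [266.75471698 250.22641509] [428.5  24.6  42.5  36.9   1.6] [428.3  24.8  43.9  38.2   1.6]
amber [399.66666667 236.91666667] [ 478.8 -355.2   15.2    9.1   27.2] [ 480.3 -368.    15.7    9.4   27.2]
amber [377.36363636 245.81818182] [ 4.504e+02 -2.919e+02  1.140e+01  8.600e+00  4.000e-01] [ 4.509e+02 -3.025e+02  1.180e+01  8.900e+00  4.000e-01]
amber [387.15384615 247.15384615] [ 448.3 -320.4   11.4    8.6    1.6] [ 448.8 -332.    11.8    8.9    1.6]
blue [256.55357143 184.36607143] [617.3  58.8  89.   84.8  87.3]
blue [57.96511628 62.8255814 ] [961.3 654.6  34.7 110.8  20.7]
blue [396.49514563  32.13592233] [ 1.0904e+03 -3.5200e+02  4.0700e+01  1.2630e+02  4.0000e-01]
blue [214.74647887 245.63380282] [438.1 172.   22.1  92.3  18.8]
blue [341.66666667 116.54761905] [ 825.  -183.6   39.3   45.9   64.9]
blue [115.23529412 259.62745098] [390.4 451.1  14.   70.8  28.6]
plate [395.8125     227.79017857] [ 507.7 -360.9  175.4  172.9   87.8]
```

View pics/crop1.png

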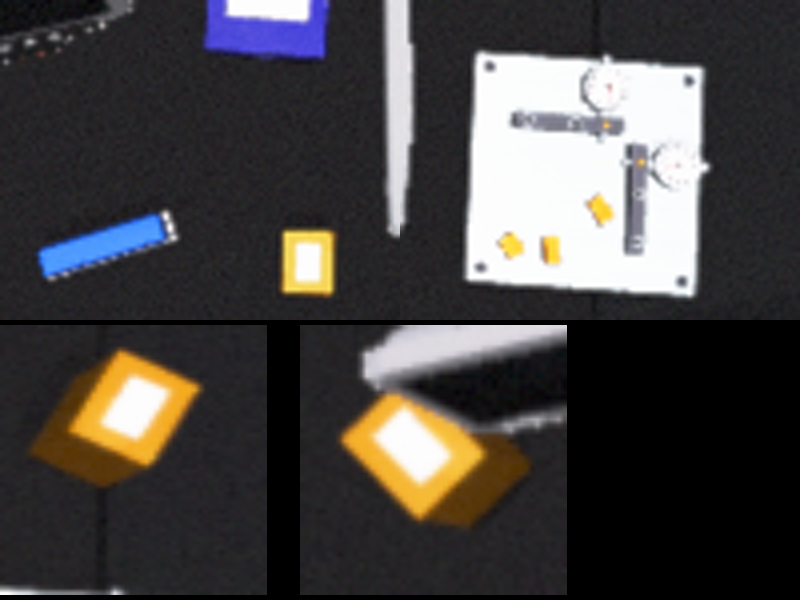

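The crop confirms it: the block at (381,357) is the smallest, about 44x37 mm, while the others measure about 50x62. Now I'll take close looks from above the fixture and then above the scraper.

```bash
cat >> h.py <<'E'
def ori(deg):
    s,c=np.sin(np.radians(deg)),np.cos(np.radians(deg))
    return R.from_matrix(np.array([[-s,c,0],[c,s,0],[0,0,-1]]).T).as_rotvec()
def look(manip,name):
    p=manip.get_position(); r=manip.get_ee_rot(); c=manip.camera("wrist"); c["p"]=np.array(p); c["r"]=np.array(r)
    pickle.dump(c,open(name+".pkl","wb")); return c
def wcast(c,pts,z):
    M=np.eye(4); M[:3,:3]=R.from_rotvec(c["r"]).as_matrix(); M[:3,3]=c["p"]; M=M@c["mount"]; o=[]
    for u,v in np.reshape(pts,(-1,2)).astype(float):
        a=np.array([(u-c["cx"])/c["fx"],(v-c["cy"])/c["fy"]]); t=np.linalg.norm(a)+1e-12
        d=M[:3,:3]@np.r_[a/t*np.sin(t),np.cos(t)]; o.append(M[:3,3]+d*(z-M[2,3])/d[2])
    return np.array(o)
E
python3 - <<'E'
from h import *
from rig import manip
# check that ori matches the convention
manip.move_to([0.44,-0.36,0.25],ori(-2))
print(R.from_rotvec(manip.get_ee_rot()).as_matrix().round(3).tolist(),manip.get_position())
c=look(manip,"w_fix"); print(c["fx"],c["cx"],c["cy"],np.round(c["mount"],3).tolist())
f=c["image"][:,:,::-1]
cv2.imwrite("pics/w_fix.png",cv2.resize(f,(800,600)))
manip.move_to([0.40,0.165,0.22],ori(18.8)); d=look(manip,"w_scr")
cv2.imwrite("pics/w_scr.png",cv2.resize(d["image"][:,:,::-1],(800,600)))
print(manip.get_time(),manip.get_joint_positions())
E
```

```text
[[0.036, 0.999, -0.0], [0.999, -0.036, -0.0], [-0.0, -0.0, -1.0]] [ 0.43967648 -0.36070798  0.25005041]
325.19226210127806 281.1539680757907 213.36525798583017 [[-0.0, -0.946, -0.323, 0.083], [1.0, -0.0, 0.001, 0.001], [-0.001, -0.323, 0.946, -0.122], [0.0, 0.0, 0.0, 1.0]]
3.3167 [ 3.62238126e-01  1.89028735e-01  2.06552272e+00 -1.12643173e-04
  8.86770979e-01  3.54725157e-02]
```

View pics/w_fix.png

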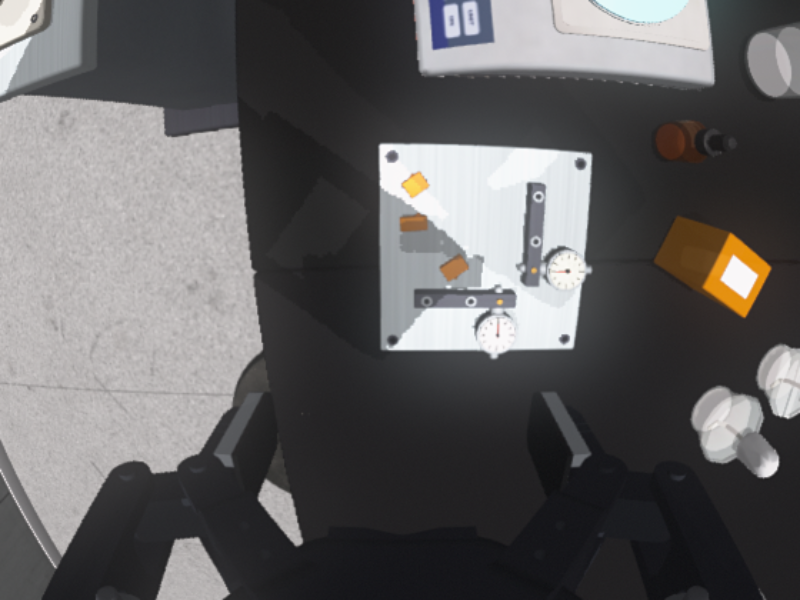

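View pics/w_scr.png

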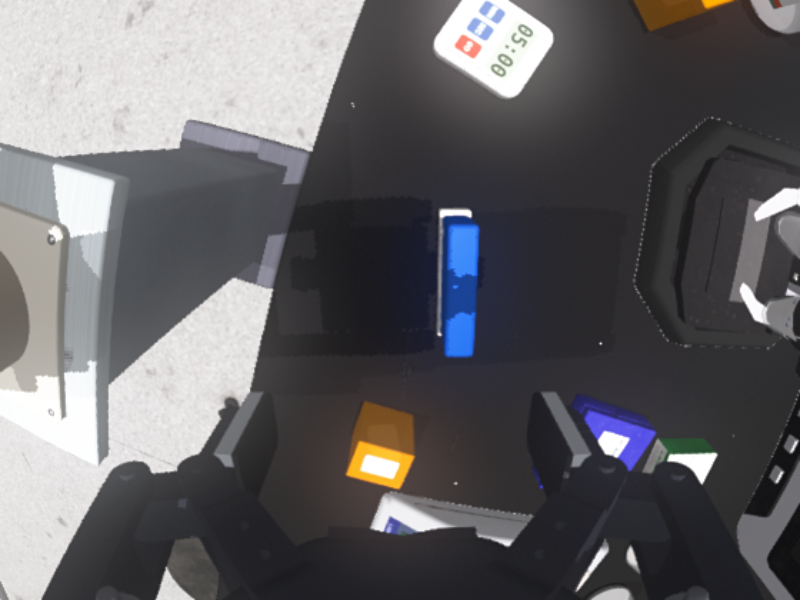

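The fixture view (display pixels) shows the plate corners near (380,144), (591,154), (575,349) and (381,349). The offcuts are at (415,184), (413,223) and (454,267). In the second view the scraper's blue top spans (445–479, 220–357). Next I'll cast these points.

```bash
python3 - <<'E'
from h import *
c=pickle.load(open("w_fix.pkl","rb")); im=c["image"]
g=cv2.cvtColor(im,cv2.COLOR_RGB2GRAY)
# plate edges: subpixel-ish step along rows/cols in a window, then line fit in world
def edge(axis,rng,lo,hi,sgn):
    P=[]
    for k in rng:
        l=(g[k,lo:hi] if axis=='x' else g[lo:hi,k]).astype(float); l=cv2.GaussianBlur(l.reshape(1,-1),(5,1),1)[0]; d=np.diff(l)*sgn; i=d.argmax()
        P.append((lo+i+.5,k) if axis=='x' else (k,lo+i+.5))
    W=wcast(c,P,.012)[:,:2].astype(np.float32)
    v=cv2.fitLine(W,cv2.DIST_HUBER,0,1e-4,1e-4).ravel(); return v
f=edge('x',range(115,235,4),258,275,1); b=edge('x',list(range(115,170,4))+list(range(215,235,4)),395,420,-1)
l=edge('y',range(275,400,4),93,112,1); r=edge('y',range(275,335,4),238,250,-1)
for n,v in zip("fblr",(f,b,l,r)): print(n,np.degrees(np.arctan2(v[1],v[0])),v[2:])
def X(a,b):
    s=np.linalg.solve(np.c_[a[:2],-b[:2]],b[2:]-a[2:]); return a[2:]+a[:2]*s[0]
C=np.array([X(f,l),X(b,l),X(b,r),X(f,r)]); print(C,C.mean(0),[np.linalg.norm(C[i]-C[i-1]) for i in range(4)])
print("offcuts",wcast(c,np.array([(415,184),(413,223),(454,267)])*.7,.018))
print("inner faces top z26: back",wcast(c,np.array([(526,190),(526,280)])*.7,.026).tolist(),"right",wcast(c,np.array([(418,290),(515,291)])*.7,.026).tolist())
s=pickle.load(open("w_scr.pkl","rb")); H,S,V=cv2.split(cv2.cvtColor(s["image"],cv2.COLOR_RGB2HSV))
m=(H>98)&(H<116)&(S>130)&(V>50); m[:,:290]=0;m[:,350:]=0;m[:140]=0;m[260:]=0
k=blobs(m,300,1)[0]; P=wcast(s,k,.06)[:,:2].astype(np.float32)*1000; print("scr",cv2.boundingRect(k),cv2.minAreaRect(P))
m=(H>10)&(H<28)&(S>150)&(V>200); m[:260]=0; m[:,:240]=0;m[:,300:]=0
for k in blobs(m,100,1): print("blk",cv2.minAreaRect(wcast(s,k,.06)[:,:2].astype(np.float32)*1000))
E
```

```text
f 87.25317 [ 0.42347178 -0.34911516]
b 87.75046 [ 0.5944489  -0.32666045]
l -2.2021372 [ 0.5059163 -0.2740507]
r -2.400761 [ 0.46485484 -0.4420502 ]
[[ 0.4272184  -0.2710245 ]
 [ 0.5963789  -0.2775293 ]
 [ 0.58971053 -0.44728485]
 [ 0.41910496 -0.44013208]] [ 0.50810325 -0.3589927 ] [np.float32(0.1693021), np.float32(0.16928554), np.float32(0.16988647), np.float32(0.17075545)]
offcuts [[ 0.45291339 -0.30305404  0.018     ]
 [ 0.45043686 -0.33309202  0.018     ]
 [ 0.4817002  -0.36907799  0.018     ]]
inner faces top z26: back [[0.536810011286374, -0.30800493857245226, 0.026000000000000023], [0.5386184513067098, -0.3791701006179553, 0.026000000000000023]] right [[0.45257956071419503, -0.3845854967157796, 0.026000000000000023], [0.5298763533604421, -0.3880246635124952, 0.026000000000000023]]
scr (309, 151, 27, 100) ((437.66119384765625, 173.0629119873047), (23.895751953125, 94.9375991821289), 18.734786987304688)
blk ((431.0205993652344, 23.615604400634766), (43.887325286865234, 36.18117141723633), 0.013371865265071392)
```

```bash
cat >> h.py <<'E'
F=np.array([.508,-.359]); YAW=-2.4
def W(x,y,z):
    a=np.radians(YAW); return [F[0]+x*np.cos(a)-y*np.sin(a),F[1]+x*np.sin(a)+y*np.cos(a),z]
E
python3 - <<'E'
from h import *
from rig import manip
o=ori(18.7); S=[.438,.173]
manip.move_to(S+[.12],o); manip.servo_line(S+[.048],o,.12)
manip.command_gripper(.01,60); print("grip",manip.get_width(),manip.get_grip_force(),manip.get_position())
manip.servo_line(S+[.15],o,.2)
o=ori(YAW); manip.move_to(W(.008,.026,.16),o); manip.servo_line(W(.008,.026,.075),o,.15); print(manip.get_contact_force())
manip.servo_line(W(.008,.026,.061),o,.05); print("down",manip.get_position(),W(.008,.026,.061),manip.get_contact_force(),manip.get_width())
c=look(manip,"w_dn"); cv2.imwrite("pics/w_dn.png",cv2.resize(c["image"][:,:,::-1],(800,600)))
print(manip.get_time())
E
```

```text
grip 0.01913634149064781 59.16382312774658 [0.43811576 0.17304648 0.04830814]
[-0.42120414  0.53878875 -1.60888231]
down [ 0.516961   -0.33332276  0.06088226] [np.float64(0.51708174963775), np.float64(-0.33335781164726325), 0.061] [ 0.14988184 -0.75001108 -0.90065019] 0.01928739860102676
8.9083
```

View pics/w_dn.png

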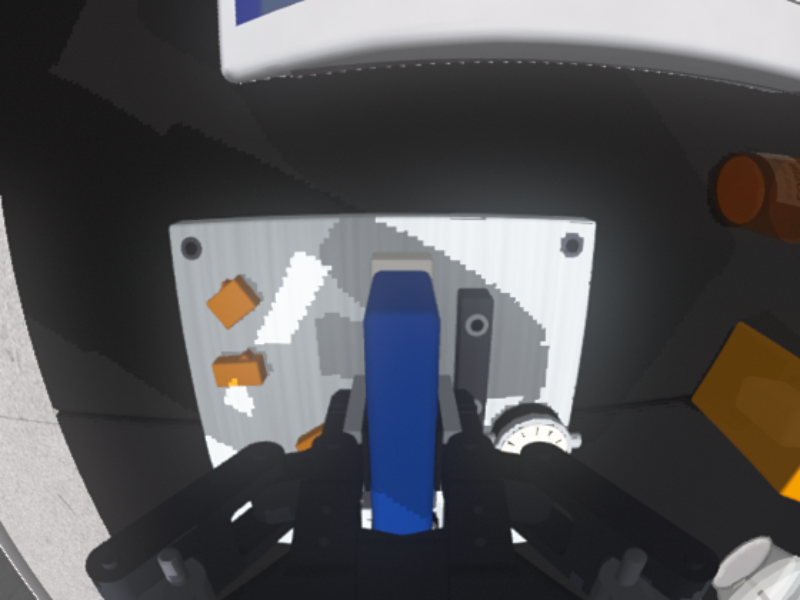

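The scraper stands over the plate just in front of the back stop. All three offcuts lie ahead of it, at (232,302), (238,368) and (312,437). Sweeping to the front now.

```bash
python3 - <<'E'
from h import *
from rig import manip
o=ori(YAW)
manip.servo_line(W(-.06,.026,.061),o,.06); print(manip.get_contact_force(),manip.get_width())
manip.servo_line(W(-.102,.026,.061),o,.05); print(manip.get_contact_force(),manip.get_width()); manip.hold(.3)
manip.servo_line(W(-.102,.026,.17),o,.2)
manip.move_to(W(-.06,-.06,.30),o)
c=look(manip,"w_sw"); cv2.imwrite("pics/w_sw.png",cv2.resize(c["image"][:,:,::-1],(800,600)))
print(manip.get_time())
H,S,V=cv2.split(cv2.cvtColor(c["image"],cv2.COLOR_RGB2HSV)); m=(H>8)&(H<28)&(S>130)&(V>60)
for k in blobs(m,15):
    P=wcast(c,k,.005)[:,:2].mean(0)-F; a=np.radians(-YAW); print(k.reshape(-1,2).mean(0)/.7,cv2.contourArea(k),"fix:",P[0]*np.cos(a)-P[1]*np.sin(a),P[0]*np.sin(a)+P[1]*np.cos(a))
E
```

```text
[ 0.28671927 -0.00650993 -2.12615549] 0.019437009478251024
[ 0.3794015   0.14376291 -0.37908759] 0.019182764030864857
12.9167
[686.73136646 193.42391304] 2902.0 fix: 0.22927799047314398 0.0022166796324667015
[345.5952381  196.33928571] 162.0 fix: -0.1111070562857782 -0.014398262245253892
[339.0881459 116.2006079] 144.5 fix: -0.1158747497751465 0.05784634294540849
[643.42465753  85.53816047] 143.5 fix: 0.16884190579588315 0.1036643307888277
[335.47112462 152.88753799] 135.5 fix: -0.11947633023256096 0.02493909561612558
```

View pics/w_sw.png

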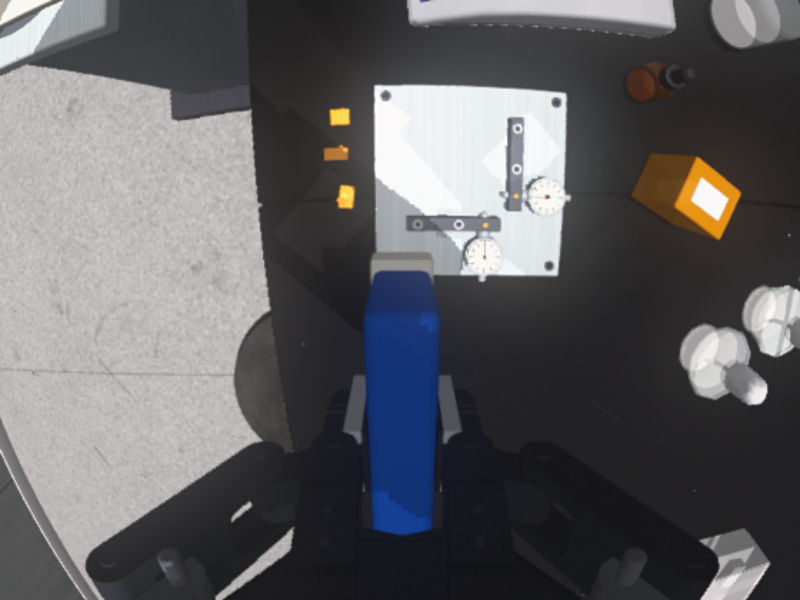

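All three offcuts lie on the worktop in front of the plate, at (340,117), (335,153) and (345,197), and the plate is clear. Now I'll put the scraper back where it stood and fetch the block.

```bash
python3 - <<'E'
from h import *
from rig import manip
o=ori(18.7); S=[.438,.173]
manip.move_to(S+[.15],o); manip.servo_line(S+[.06],o,.15); manip.servo_line(S+[.0485],o,.03); print(manip.get_contact_force())
manip.command_gripper(.085,80); manip.hold(.2); manip.servo_line(S+[.16],o,.15)
o=ori(0.5); B=[.430,.024]
manip.move_to(B+[.17],o); c=look(manip,"w_blk"); cv2.imwrite("pics/w_blk.png",cv2.resize(c["image"][:,:,::-1],(800,600)))
manip.servo_line(B+[.045],o,.12); manip.command_gripper(.03,80); print("grip",manip.get_width(),manip.get_grip_force(),manip.get_position(),manip.get_contact_force())
manip.servo_line(B+[.16],o,.15); print(manip.get_width(),manip.get_contact_force(),manip.get_time())
manip.move_to(W(-.006,.004,.16),ori(YAW)); c=look(manip,"w_c"); cv2.imwrite("pics/w_c.png",cv2.resize(c["image"][:,:,::-1],(800,600)))
T=manip.camera("top"); pickle.dump(T,open("top2.pkl","wb")); print(manip.get_time())
H,S_,V=cv2.split(cv2.cvtColor(T["image"],cv2.COLOR_RGB2HSV)); m=(H>98)&(H<125)&(S_>130)&(V>80)
for k in blobs(m,40,6): print(rect(T,k,.06))
E
```

```text
[ 0.93973553 -0.1602633  -0.78918517]
grip 0.043337367321795224 81.18350744247437 [0.43041053 0.0239827  0.0456066 ] [-1.71073326  0.01768069  7.6250077 ]
0.04304091069254707 [-0.26300952  0.53572358 -1.16039651] 21.3917
22.925
[617.4  58.7  89.   84.5  87. ]
[961.2 654.9  32.6 110.6  22.7]
[1087.7 -351.1  126.6   40.3   87.7]
[438.1 172.   22.2  92.3  18.8]
[ 825.  -183.6   39.3   45.9   64.9]
[390.1 451.6  14.   72.   28.6]
```

View pics/w_c.png

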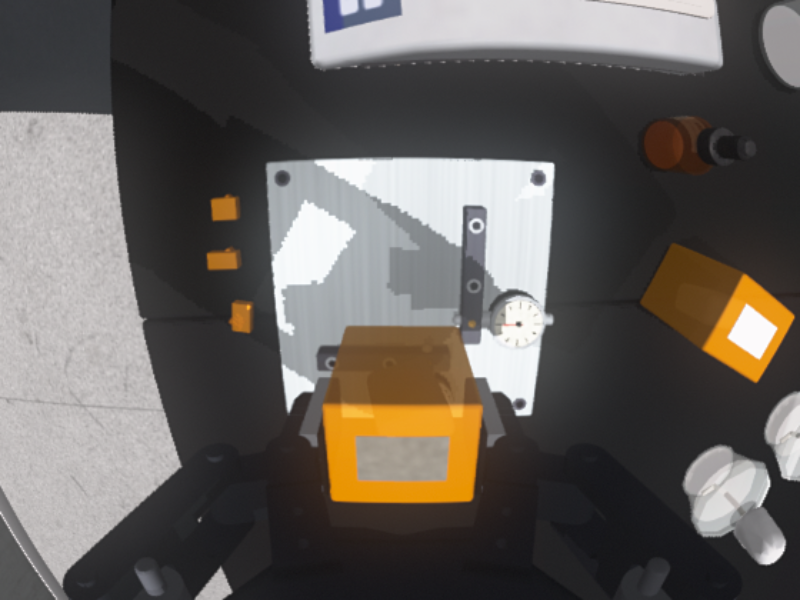

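The block is held upright and the scraper stands back at its old place. Lowering it onto the plate, then pressing into the corner with force feedback.

```bash
python3 - <<'E'
from h import *
from rig import manip
o=ori(YAW); a=np.radians(YAW)
def fo():
    f=np.array(manip.get_contact_force())-f0; return np.array([f[0]*np.cos(a)+f[1]*np.sin(a),-f[0]*np.sin(a)+f[1]*np.cos(a),f[2]])
f0=np.zeros(3)
manip.servo_line(W(-.006,.004,.065),o,.12); manip.hold(.2); f0=np.array(manip.get_contact_force()); print("free",f0)
z=.0600
while z>.0555:
    z-=.0005; manip.servo_line(W(-.006,.004,z),o,.02); f=fo()
    if f[2]>2.5: break
print("z",z,manip.get_position(),f)
x=-.006;y=.004
manip.servo_line(W(x,y,z),o)
manip.servo_line(W(.002,y,z),o,.04); x=.002; print(fo())
while x<.016:
    x+=.0005; manip.servo_line(W(x,y,z),o,.02); f=fo()
    if f[0]<-9: break
print("x",x,f)
manip.servo_line(W(x,-.006,z),o,.04); y=-.006; print(fo())
while y>-.020:
    y-=.0005; manip.servo_line(W(x,y,z),o,.02); f=fo()
    if f[1]>9: break
print("y",y,f)
manip.hold(.3); print(fo(),manip.get_position(),W(x,y,z),manip.get_width(),manip.get_grip_force(),manip.get_torque(),manip.get_time())
c=look(manip,"w_e"); cv2.imwrite("pics/w_e.png",cv2.resize(c["image"][:,:,::-1],(800,600)))
np.save("st.npy",[x,y,z,*f0])
E
```

```text
free [ 0.83803708 -0.5951343  -0.91898399]
z 0.056999999999999995 [ 0.50225133 -0.35483439  0.05765102] [-2.84613461  1.08924344  6.87390336]
[0.30306847 1.85722691 7.31611624]
x 0.009000000000000005 [-11.6358207   -0.40164014  14.65832637]
[-9.45320324  5.28995658 15.86510615]
y -0.009500000000000003 [-8.72148569  9.81633884 17.70347179]
[-9.12105963  9.18580938 17.490829  ] [ 0.51486937 -0.36694008  0.05771571] [np.float64(0.5165942867604623), np.float64(-0.36886854776950195), 0.056999999999999995] 0.04314119267467557 83.08772206306458 [1.54847683 1.1595288  0.22346117] 32.2917
```

View pics/w_e.png

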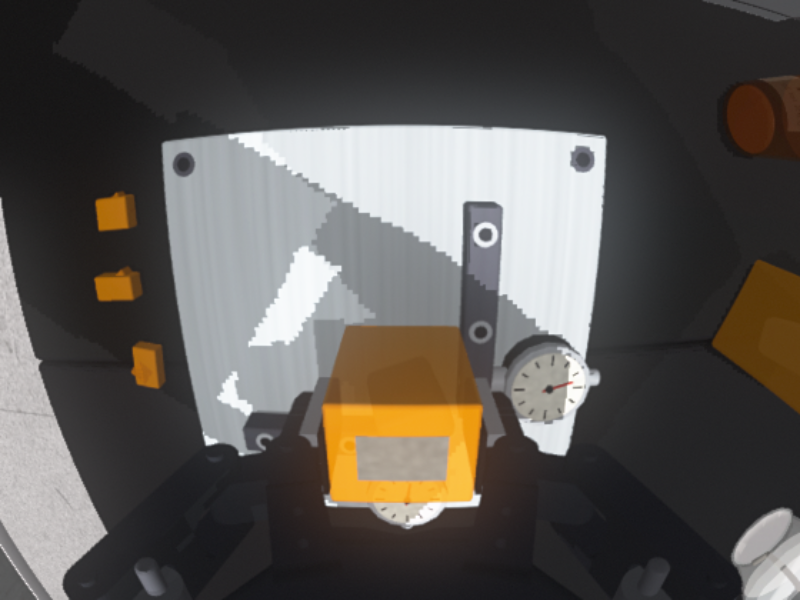

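The block touches the back stop, but y is about 4 mm short of where it should be flush, and the 17 N of downward load is adding friction. I'll relieve the load and press on.

```bash
python3 - <<'E'
from h import *
from rig import manip
o=ori(YAW); a=np.radians(YAW); st=np.load("st.npy"); x,y,z=st[:3]; f0=st[3:]
def rot(v): return np.array([v[0]*np.cos(a)+v[1]*np.sin(a),-v[0]*np.sin(a)+v[1]*np.cos(a),v[2]])
fo=lambda: rot(np.array(manip.get_contact_force())-f0)
pos=lambda: (rot(np.array(manip.get_position())-np.r_[F,0])*1000).round(2)
for _ in range(8):
    if fo()[2]<5: break
    z+=.0003; manip.servo_line(W(x,y,z),o,.02)
print("z",z,fo().round(1),pos())
while y>-.024:
    y-=.0005; manip.servo_line(W(x,y,z),o,.02); manip.hold(.05); f=fo(); print(round(y*1000,1),f.round(1),pos())
    if f[1]>14: break
    if f[2]>7: z+=.0002
    if f[0]>-8: x+=.0003
manip.hold(.3); print(x,y,z,fo().round(1),pos(),manip.get_width(),np.round(R.from_rotvec(manip.get_ee_rot()).as_matrix(),3).tolist(),manip.get_time())
np.save("st.npy",[x,y,z,*f0])
E
```

```text
z 0.0585 [-4.4  5.6  4. ] [ 7.15 -7.99 57.77]
-10.0 [-5.4  4.2  3.2] [ 7.15 -8.52 57.77]
-10.5 [-6.7  5.7  6.8] [ 7.2  -8.75 57.79]
-11.0 [-7.2  6.2  7.3] [ 7.24 -9.06 57.78]
-11.5 [-8.   7.4  6.5] [ 7.24 -9.46 57.8 ]
-12.0 [-8.4  7.3  7.8] [ 7.31 -9.74 57.82]
-12.5 [-7.6  6.6  5.3] [  7.29 -10.34  57.81]
-13.0 [-9.3  7.4  6.9] [  7.33 -10.56  57.83]
-13.5 [-8.7  7.8  7.1] [  7.3  -11.1   57.82]
-14.0 [-7.9  6.3  5.3] [  7.32 -11.68  57.84]
-14.5 [-8.3  8.1  6.7] [  7.35 -11.89  57.84]
-15.0 [-9.2  8.9  7.4] [  7.37 -12.23  57.86]
-15.5 [-8.3  9.9  5.8] [  7.36 -12.31  57.9 ]
-16.0 [-8.3 11.5  6.3] [  7.36 -12.38  57.88]
-16.5 [-8.3 13.2  7.6] [  7.37 -12.42  57.88]
-17.0 [-6.9 15.   6.9] [  7.34 -12.5   57.9 ]
0.010800000000000004 -0.017000000000000008 0.0595 [-6.8 15.8  7.5] [  7.36 -12.48  57.94] 0.04312489392517387 [[0.042, 0.999, -0.008], [0.999, -0.042, 0.009], [0.008, -0.008, -1.0]] 38.3917
```

y is now hard against its stop: the position stays at -12.4 while the force climbs. Same check for x.

```bash
python3 - <<'E'
from h import *
from rig import manip
o=ori(YAW); a=np.radians(YAW); st=np.load("st.npy"); x,y,z=st[:3]; f0=st[3:]
def rot(v): return np.array([v[0]*np.cos(a)+v[1]*np.sin(a),-v[0]*np.sin(a)+v[1]*np.cos(a),v[2]])
fo=lambda: rot(np.array(manip.get_contact_force())-f0)
pos=lambda: (rot(np.array(manip.get_position())-np.r_[F,0])*1000).round(2)
while x<.022:
    x+=.0005; manip.servo_line(W(x,y,z),o,.02); manip.hold(.05); f=fo(); print(round(x*1000,1),f.round(1),pos())
    if f[0]<-16: break
    if f[2]>8: z+=.0002
manip.hold(.4); print(x,y,z,fo().round(1),pos(),manip.get_torque(),np.round(R.from_rotvec(manip.get_ee_rot()).as_matrix(),3).tolist(),manip.get_grip_force(),manip.get_time())
np.save("st.npy",[x,y,z,*f0])
c=look(manip,"w_f"); cv2.imwrite("pics/w_f.png",cv2.resize(c["image"][150:,100:460][:,:,::-1],(800,600)))
E
```

```text
11.3 [-9.3 15.7  9. ] [  7.41 -12.52  57.97]
11.8 [-10.1  15.    7.9] [  7.43 -12.48  57.96]
12.3 [-10.8  13.4  10.2] [  7.49 -12.51  57.98]
12.8 [-13.   12.8   8.4] [  7.54 -12.5   57.98]
13.3 [-14.   12.    8.6] [  7.61 -12.46  57.99]
13.8 [-15.4  11.9   8.3] [  7.66 -12.49  58.04]
14.3 [-16.6  11.5   8.2] [  7.67 -12.46  58.03]
0.014300000000000007 -0.017000000000000008 0.06049999999999999 [-16.6  11.    8.7] [  7.7  -12.5   58.06] [2.0130484  2.67759161 0.24501729] [[0.041, 0.999, -0.014], [0.999, -0.041, 0.01], [0.01, -0.014, -1.0]] 81.973797082901 40.8917
```

View pics/w_f.png

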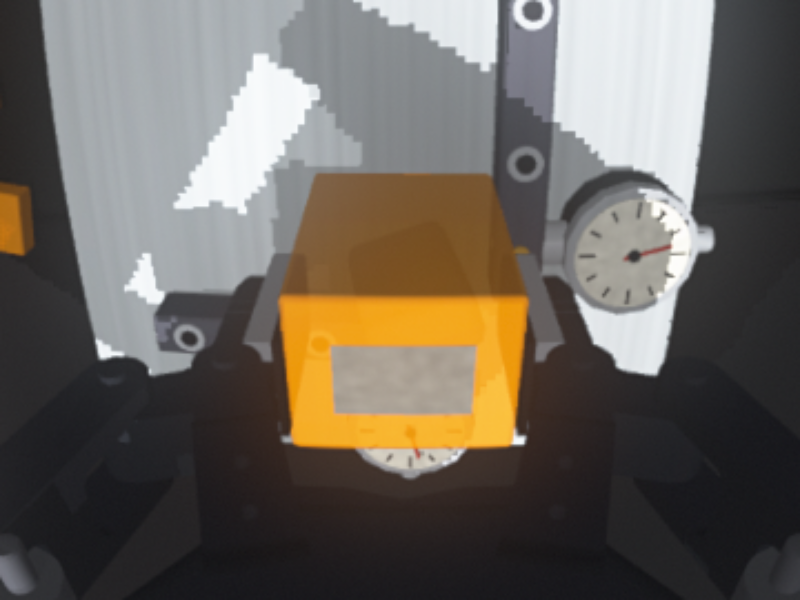

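The block is flush with both stops. Both dial needles have swung by about the same half turn, and about 11–17 N pushes against each stop. Tilt is about 0.017 rad, within the limit, so I'm handing in.

```bash
python3 -c "
from rig import manip
print(manip.sign_off(),manip.get_time())"
```

```text
the job is handed in; nothing more can be done
the job is handed in; nothing more can be done
```

I handed the job in at about 41 s: all three offcuts are swept off the plate, the scraper stands back at its old place on the worktop, and the resin block is still gripped and pressed against both stops with both gauges pushed in. No verdict came back.

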